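# Put the camera head on the document stand and raise its column

### The arm

A 7-joint arm with a two-finger parallel gripper is mounted at the origin on a cart in front of the work surface, level with it; the furniture and walls round the work are solid. World frame = base frame: x ahead of the robot, y to its left, z up, the work surface at z = 0. Lengths are in m, angles in rad, forces in N, time in s.
With the tool pointing down it reaches from about 0.4 to 0.875 m from the base axis. Payload 19.3 kg.
Tool frame: the origin (TCP) lies at the very end of the fingers, on their centre line; the grasp point (between the pads) lies r.pinch_z behind it (r.pinch_z is the distance from the TCP to the grasp point, in m); z points along the fingers, y is the line along which they close (so a half turn about z gives the same grasp; the last joint's range is limited). The gripper opens to 85 mm and grips with 20 to 120 N. Pads are 22 mm wide; open, the fingers measure 114 mm over their backs; the gripper's body (76 mm by 85 mm) begins 54 mm behind the grasp point. The pads swing forward as they close: fully open they stand 13 mm farther back than shut.
Start: joints at [1.217, 0.521, -0.036, 1.599, 0.021, 1.021, -0.113], TCP at [0.175, -0.6, 0.231] pointing down, gripper open.
Joint ranges: [-2.91, 2.91], [-0.3, 2.13], [-1.5, 1.42], [0.17, 2.43], [-1.26, 4.41], [0.16, 1.93], [-2.52, 2.52]. Speed limits (rad/s): [1.89, 1.89, 2.39, 2.39, 3.01, 3.01, 3.01].

### API

Orientations are given as a 3x3 rotation matrix whose columns are the frame's x, y, z axes.
In Python, from station import r gives the robot as it stands.
- The arm moves only by the tool carry_out, never from a script. Its argument "motion" is a list of rows, each a list of 7 numbers: the turn, a rotation vector about the tool's x, y, z in degrees, then the shift along the tool's x, y, z in mm, then the opening, from 0 (shut) to 1 (fully open). A call has 1 to 20 rows; each row is the pose to reach, as a shift and turn from the pose commanded when the call began, along the tool's axes at that moment; what a row does not reach only later rows make up. A row lasts 1/10 s, in which the tool goes at most 50 mm and 8.59 degrees, less where a joint would pass 70% of its speed; a pose out of reach is approached as far as the arm can. A call with a gripper value outside its range is refused whole. The fingers move at their own pace and stop on an object; the grip force is fixed at half the most. Time passes only in rows, so rows that repeat a pose let the fingers close. It gives the time, the measured TCP pose, the force, the opening and the grip force at its end, in the units of the state.
- r.read_state(): the state, without advancing time (a new reading comes with each control period).
- r.camera(name): name is "scene" or "side" or "wrist"; returns a dict with "image" (400x640x3 uint8, red, green, blue), "range_z" (400x640 float32, m along the optical axis (not along the pixel's ray), 0 where there is no reading), "mtx" (3x3 intrinsics, pixels), "R" (3x3) and "t" (3): a world point X has camera coordinates R X + t. Camera axes: x right, y down, z forward; pixel columns grow to the right and rows downward; lengths in m; the calibration is good to about 2 mm. A picture is of the moment at which its call begins.
- r.job_done(): hands the job in; it is judged then, once.
The state is a dict: "time_s": time; "joint_positions": joint angles; "joint_velocities": joint speeds; "effort": joint torques, N m; "tcp_pos": TCP position; "eef_rot": TCP orientation; "ft_force": force on the tool from outside, world axes, zero at the start; "moment": the same for the moment, N m; "grip_width": finger opening in m; "grasp_force": force on a finger pad.
Only numpy, scipy, OpenCV 4.12 (cv2) and the standard library are available. Lean on these libraries where they do the work, as an engineer would, in place of code of your own. Each camera call takes 0.05 s, during which the arm holds its last target. There are 200 camera calls.

### The job

Get the document camera ready for the full-size sheets: set the loose camera head down flush on the two pegs of the stand's arm, lens end pointing away from the column, and let go of it. Then take the black grip on top of the column so that you squeeze its side release button, pull the column up past the first stop to the second, topmost stop, and finish there still holding it up with the button squeezed: it sinks when let go, and I will tighten its clamp screw while you hold. Leave the calculator, the rubber stamp and the clip tin where they are.

Things in the scene. Friction and masses are not known exactly. Their poses are not given: they have to be found in the camera images.
- camera_head: Loose camera head, 0.18 kg: grey housing 44 mm wide (y), 44 high, 132 long (x -42 to +90 mm) on a black foot 80 x 42 mm. Origin: middle of the foot's flat underside; z up, +x to the lens end. Two 10.5 mm holes, 14 mm deep, open downward at x = -25 and +25 mm, y = 0. Stands flat on the desk; grip across its width at x = 0 to 15 mm, fingertips 10 mm or more above the underside.
- lens (a point): Middle of the lens's lower face on the camera head, at (70, 0, 9.5) mm in the head's frame: the lens end.
- document_stand: The stand, fixed on the desk: grey foot plate 150 x 120 x 14 mm (x -53 to +97 mm), 34 mm square aluminium tube upright on the origin, black collar on top (to 150 mm above the desk) with a knurled clamp screw on its -x side, out to x = -46 mm. Origin: on the tube's axis at desk height; z up, +x the way the arm points.
- seat_point (a point): Where the middle of the camera head's underside belongs, its +x along the stand's +x: on top of the arm (40 mm wide, 8 thick), 95 mm out from the tube's axis, 161 mm above the desk while the column is down. Axes as the stand's; moves with the column. Two upright steel pegs, 8 mm diameter, 12 high, tapered tips, stand at x = -25 and +25 mm from it.
- grip_point (a point): Middle of the black grip on top of the column, on the tube's axis, 185 mm above the desk while down; moves with the column. The grip is 40 mm along x, 34 along y, from 24 mm below (where the arm's top is) to 22 mm above this point. Free on both y sides; the seated camera head begins 53 mm from it along +x and ends 20 mm above it.
- button_face (a point): Middle of the outer face of the grey release button (20 mm along x, 26 high) on the stand's -y side of the grip. It stands 7 mm proud of that side and is pressed along +y, into the grip: gripping the block across y (41 mm there) squeezes it.
- release (a joint): Travel of the release button in m: 0 = out (locked), 0.006 = fully in. Spring about 3 N at the start, 7 N fully in. From 0.0045 on the locking pin is free; a grip of 15 to 30 N keeps it in.
- column (a joint): Lift of the column in m: 0 = down (locked), 0.055 = first stop (the pin snaps in there only if the button is out; squeezed, it passes freely), 0.110 = second, topmost stop, a hard end without a pin hole: let go there, it sinks. Straight up with the camera head on takes about 6 N; at the end the force rises sharply. With the button out it does not lift.
- calculator: Bystander: desk calculator, 156 x 108 x 28 mm, loose on the desk to the left; origin under its middle.
- rubber_stamp: Bystander: rubber stamp with a turned wooden handle, 27 x 55 x 76 mm, loose, at the near right; origin under its middle.
- clip_tin: Bystander: flat blue tin, 62 x 92 x 27 mm, loose, behind the stand; origin under its middle.
- column_head: The moving head of the column: the grey arm with the pegs, the black grip and the release button in one. Origin: on the tube's axis, 151 mm above the desk while the column is down; axes parallel to the stand's. Beware: a dark label printer 0.28 m high stands behind the camera head's start and left of the stand (x from 0.60 m, y 0.15 to 0.47 m); keep the arm's swings in front of it or above it.
Mind the look-alikes: they are no part of the job. There is more than one size of the camera_head; the one meant has the size given above.

How it is judged:
By the outcome, as a careful person would: the job done as asked, in the order asked, and still so for the second after the job is handed in, while the arm keeps its last pose, push and grip.
It also fails if it takes over 58 s, if anything falls off the work surface, if the arm or the gripper's body presses on something with over 40 N, if the wrist force passes 120 N, or if a joint passes its speed limit or range.

## Working session

There is one attempt and no reset: what is moved stays moved. The work goes in short steps, Python scripts to look and compute and a tool call to move; the robot and the scene stay as the last step left them, time stands still between calls to the robot, and variables do not carry over. Pictures are saved under pics/ and viewed, at most 10 in all, crops included, and the job is handed in when it is done.

Besides the shell and the picture viewer there is one more tool, called after "Call:" by a JSON object that holds its "op" and its "data", one argument or row to a line. carry_out: Moves the arm, as the interface text tells. Its arguments: {"type":"object","properties":{"motion":{"type":"array"}},"required":["motion"]}

```bash
ls; mkdir -p pics; python3 - <<'E'
from station import r
import cv2,numpy as np
s=r.read_state();print(s['tcp_pos'],s['eef_rot'],r.pinch_z,s['grip_width'],s['time_s'])
for n in('scene','side'):
    c=r.camera(n);cv2.imwrite(f'pics/{n}0.png',c['image'][:,:,::-1]);np.savez(f'{n}0.npz',**c)
    print(n,-c['R'].T@c['t'],c['R'][2],c['mtx'][0])
E
```

```text
pics
[ 0.17489228 -0.59966596  0.23072022] [[ 9.59988773e-01  2.80038236e-01 -3.76112487e-04]
 [ 2.80038484e-01 -9.59988133e-01  1.10996561e-03]
 [-5.02307128e-05 -1.17088050e-03 -9.99999313e-01]] 0.0187 0.08560205847330121 0.0
scene [0.01008813 0.83302532 0.98392392] [ 0.45628238 -0.5236008  -0.719478  ] [382.61666415   0.         323.17454866]
side [0.3619396  1.15381647 0.74851466] [ 0.14578081 -0.82548279 -0.54527618] [429.79369847   0.         317.03016369]
```

View pics/scene0.png

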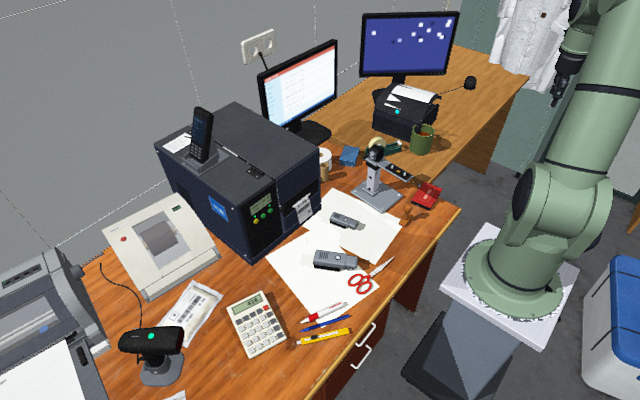

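View pics/side0.png

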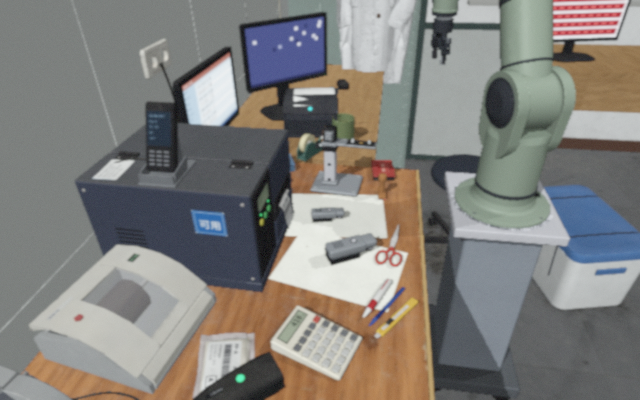

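The scene picture shows two candidate heads: the larger at about (335,260) and a smaller one at (347,220). The stand is at about (378,180), with the calculator at (258,322). In the side picture the heads are at (350,247) and (328,213), and the stand at (335,165). Next I'll measure both heads and the stand from the depth images.

```bash
cat > h.py <<'E'
import numpy as np,cv2
def cloud(c):
    z=c['range_z'];v,u=np.indices(z.shape);K=c['mtx']
    P=np.stack([(u-K[0,2])/K[0,0]*z,(v-K[1,2])/K[1,1]*z,z],-1)
    X=(P-c['t'])@c['R'];X[z==0]=np.nan;return X
E
python3 - <<'E'
from h import *
ims=[]
for n,pts in(('scene',[(335,260),(347,220)]),('side',[(350,247),(328,213)])):
    c=np.load(n+'0.npz');X=cloud(c);im=c['image']
    m=(X[...,2]>.012)&(X[...,2]<.08)
    k,lab,st,ce=cv2.connectedComponentsWithStats(m.astype(np.uint8))
    for u,v in pts:
        l=lab[v,u];P=X[lab==l];q=P[P[:,2]>.03]
        ztop=np.percentile(P[:,2],97)
        T=P[P[:,2]>ztop-.008]
        rc=cv2.minAreaRect(T[:,:2].astype(np.float32)*1000)
        print(n,(u,v),l,len(P),'ztop',ztop,'toprect',rc,'all',cv2.minAreaRect(P[:,:2].astype(np.float32)*1000))
    # stand points
    m=(X[...,0]>.4)&(X[...,0]<.9)&(X[...,1]>-.35)&(X[...,1]<.1)&(X[...,2]>.1)&(X[...,2]<.3)
    k,lab,st,ce=cv2.connectedComponentsWithStats(m.astype(np.uint8))
    for i in range(1,k):
        if st[i,4]>20: P=X[lab==i];print(n,'stand?',st[i],P.min(0),P.max(0))
    cr=(im[130:290,290:450] if n=='scene' else im[115:275,270:430])
    ims.append(cv2.resize(cr,(400,400),interpolation=cv2.INTER_CUBIC))
cv2.imwrite('pics/crop0.png',np.hstack(ims)[:,:,::-1])
E
```

```text
scene (335, 260) 42 689 ztop 0.04647652738608178 toprect ((424.94207763671875, 306.53167724609375), (129.19595336914062, 45.743526458740234), 30.5712947845459) all ((425.15191650390625, 306.65264892578125), (132.3578338623047, 45.74504089355469), 30.70441436767578)
scene (347, 220) 31 273 ztop 0.03449044425155897 toprect ((505.2297058105469, 160.6817626953125), (94.9636459350586, 33.893733978271484), 12.792337417602539) all ((505.242919921875, 161.13868713378906), (94.87576293945312, 34.867218017578125), 15.037518501281738)
scene stand? [363 144  46  36 702] [ 0.40047479 -0.04781331  0.10020366] [0.56957467 0.00728043 0.21036275]
side (350, 247) 51 924 ztop 0.04578587834648821 toprect ((427.3755798339844, 306.28350830078125), (130.7423858642578, 45.30411911010742), 30.331958770751953) all ((426.59210205078125, 307.4183654785156), (130.38983154296875, 46.68390655517578), 27.990821838378906)
side (328, 213) 39 342 ztop 0.03390502340147814 toprect ((506.6881103515625, 160.52491760253906), (94.23627471923828, 34.190452575683594), 13.60465145111084) all ((506.57708740234375, 161.17581176757812), (94.39739990234375, 35.44208908081055), 13.85640811920166)
side stand? [316 125  56  36 791] [ 0.40002784 -0.04646671  0.10089296] [0.57004461 0.00854635 0.20989226]
```

View pics/crop0.png

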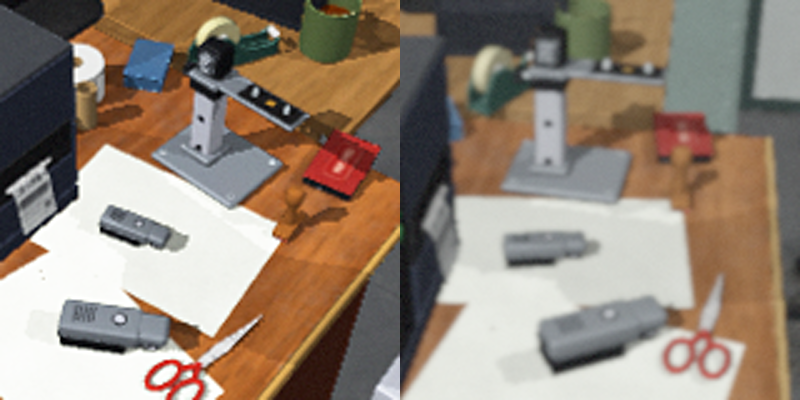

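Candidates: the head at scene (335,260) / side (350,247) measures 131 x 45 x 45 mm. The one at scene (347,220) / side (328,213) measures 95 x 34 x 34 mm. The job calls for 132 x 44, so the first is the one meant. The crop confirms its shape: the black foot is under the left end in view, so the overhanging lens end points right, towards -x. Next I'll measure the stand.

```bash
python3 - <<'E'
from h import *
for n in('scene','side'):
    c=np.load(n+'0.npz');X=cloud(c);im=c['image'].astype(int)
    box=(X[...,0]>.35)&(X[...,0]<.62)&(X[...,1]>-.12)&(X[...,1]<.08)
    for nm,a,b in(('plate',.009,.02),('arm',.154,.166),('gripTop',.2,.215)):
        m=box&(X[...,2]>a)&(X[...,2]<b)
        k,lab,st,ce=cv2.connectedComponentsWithStats(m.astype(np.uint8),connectivity=8)
        l=1+np.argmax(st[1:,4]);P=X[lab==l]*1000
        rc=cv2.minAreaRect(P[:,:2].astype(np.float32))
        print(n,nm,len(P),np.round(np.median(P[:,2])),np.round(rc[0],1),np.round(rc[1],1),round(rc[2],1))
        if nm=='plate': print(np.round(cv2.boxPoints(rc)))
    m=box&(X[...,2]>.166)&(X[...,2]<.18)&(X[...,0]<.515)
    P=X[m]*1000
    print('pegs',np.round(P[np.argsort(P[:,0])]).tolist()[:30])
E
```

```text
scene plate 760 13.0 [500.9 -22. ] [121.8 149.8] 84.7
[[421. -76.]
 [570. -90.]
 [581.  32.]
 [432.  46.]]
scene arm 393 160.0 [464.6 -20.7] [ 50.2 165.8] 86.8
scene gripTop 74 205.0 [522.1 -23. ] [32.7 37.8] 84.9
pegs [[402.0, -18.0, 169.0], [402.0, -11.0, 174.0], [404.0, -10.0, 169.0], [406.0, -19.0, 170.0], [406.0, -13.0, 170.0], [452.0, -21.0, 169.0], [452.0, -15.0, 168.0], [453.0, -21.0, 172.0], [454.0, -17.0, 171.0], [455.0, -19.0, 173.0], [502.0, -36.0, 179.0], [502.0, -26.0, 168.0], [503.0, -39.0, 172.0], [503.0, -34.0, 167.0], [504.0, -21.0, 175.0], [504.0, -21.0, 179.0], [504.0, -26.0, 180.0], [504.0, -28.0, 170.0], [504.0, -11.0, 168.0], [504.0, -17.0, 173.0], [504.0, -23.0, 169.0], [505.0, -17.0, 177.0], [505.0, -30.0, 172.0], [505.0, -20.0, 166.0], [506.0, -14.0, 170.0], [506.0, -13.0, 175.0], [507.0, -9.0, 172.0], [507.0, -11.0, 167.0], [508.0, -6.0, 174.0], [509.0, -13.0, 173.0]]
side plate 763 14.0 [502.9 -23. ] [125.4 150.3] 85.9
[[423. -80.]
 [573. -91.]
 [582.  34.]
 [433.  45.]]
side arm 368 161.0 [465.6 -20.3] [ 51.4 164.3] 86.5
side gripTop 75 206.0 [523.8 -23.7] [32.  39.4] 85.9
pegs [[404.0, -17.0, 166.0], [404.0, -16.0, 170.0], [406.0, -12.0, 169.0], [407.0, -15.0, 170.0], [407.0, -15.0, 174.0], [452.0, -16.0, 171.0], [452.0, -21.0, 172.0], [454.0, -11.0, 166.0], [454.0, -15.0, 168.0], [455.0, -16.0, 170.0], [455.0, -18.0, 173.0], [455.0, -25.0, 173.0], [458.0, -16.0, 167.0], [458.0, -20.0, 168.0], [458.0, -20.0, 172.0], [504.0, -26.0, 176.0], [505.0, -29.0, 168.0], [505.0, -30.0, 171.0], [505.0, -32.0, 177.0], [505.0, -10.0, 177.0], [506.0, -11.0, 180.0], [506.0, -11.0, 173.0], [508.0, -9.0, 177.0], [509.0, -11.0, 169.0], [509.0, -12.0, 166.0], [509.0, -12.0, 179.0], [509.0, -15.0, 171.0], [511.0, -7.0, 175.0], [511.0, -8.0, 178.0], [511.0, -9.0, 167.0]]
```

The stand's axis is at about (523.5, -24) mm with yaw about 175°, and the seat is at about (429, -16). The head's origin is at about (447, 318.5) with its lens at yaw -149.6°. Next I'll work out the moves.

```bash
cat >> h.py <<'E'
from scipy.spatial.transform import Rotation as Ro
def row(s,pos,yyaw,R0=None,p0=None):
    """row from the present pose to TCP pos (mm), tool down, tool y at yaw (deg)"""
    R=np.array(s['eef_rot']);a=np.radians(yyaw);y=np.array([np.cos(a),np.sin(a),0]);z=np.array([0,0,-1.])
    T=np.stack([np.cross(y,z),y,z],1)
    w=Ro.from_matrix(R.T@T).as_rotvec(degrees=True)
    d=R.T@(np.array(pos)-np.array(s['tcp_pos'])*1000)
    return np.round(np.r_[w,d],1)
E
python3 - <<'E'
from h import *
from station import r
s=r.read_state()
for p,y in(((470,-380,340),-60),((500,0,340),-60),((440,314,300),120),((500,0,340),120),((440,314,120),120.4)): print(p,y,row(s,p,y).tolist())
E
```

```text
(470, -380, 340) -60 [-0.1, -0.0, -13.7, 344.8, -128.4, -109.1]
(500, 0, 340) -60 [-0.1, -0.0, -13.7, 480.0, -484.8, -108.8]
(440, 314, 300) 120 [-0.0, 0.1, 166.3, 510.4, -803.0, -68.5]
(500, 0, 340) 120 [-0.0, 0.1, 166.3, 480.0, -484.8, -108.8]
(440, 314, 120) 120.4 [-0.0, 0.1, 165.9, 510.4, -802.8, 111.5]
```

Call:
{"op": "carry_out", "data": {
  "motion": [
    [0, 0, -4, 345, -128, -109, 1],
    [0, 0, -7, 345, -128, -109, 1],
    [0, 0, -10, 345, -128, -109, 1],
    [0, 0, -13.7, 345, -128, -109, 1],
    [0, 0, -13.7, 345, -128, -109, 1],
    [0, 0, -13.7, 345, -128, -109, 1],
    [0, 0, -13.7, 345, -128, -109, 1],
    [0, 0, -13.7, 480, -485, -109, 1],
    [0, 0, -13.7, 480, -485, -109, 1],
    [0, 0, -13.7, 480, -485, -109, 1],
    [0, 0, -13.7, 480, -485, -109, 1],
    [0, 0, -13.7, 480, -485, -109, 1],
    [0, 0, -13.7, 480, -485, -109, 1],
    [0, 0, -13.7, 480, -485, -109, 1],
    [0, 0, -13.7, 480, -485, -109, 1],
    [0, 0, -13.7, 510, -803, -69, 1],
    [0, 0, -13.7, 510, -803, -69, 1],
    [0, 0, -13.7, 510, -803, -69, 1],
    [0, 0, -13.7, 510, -803, -69, 1],
    [0, 0, -13.7, 510, -803, -69, 1]
  ]
}}

```text
time_s: 2.1
tcp_pos: [0.4528, 0.2418, 0.3093]
eef_rot: [[0.867, 0.499, 0.0], [0.499, -0.867, -0.0], [-0.0, 0.0, -1.0]]
ft_force: [0.7, 0.8, -0.4]
grip_width: 0.0856
grasp_force: 0.0
```

```bash
python3 - <<'E'
from h import *
from station import r
s=r.read_state();print(s['tcp_pos'],s['joint_positions'],s['ft_force'],row(s,(440,314.5,170),-59.6).tolist())
E
```

```text
[0.45281586 0.24175002 0.30929761] [-0.18266521  0.29820773 -0.53264433  1.76980662  0.16680878  1.11852569
 -1.81745895] [ 0.72243044  0.81743883 -0.35579903] [0.0, 0.0, -0.5, 25.2, -69.5, 139.3]
```

Call:
{"op": "carry_out", "data": {
  "motion": [
    [0, 0, -0.5, 25, -69.5, 100, 1],
    [0, 0, -0.5, 25, -69.5, 100, 1],
    [0, 0, -0.5, 25, -69.5, 100, 1],
    [0, 0, -0.5, 25, -69.5, 100, 1],
    [0, 0, -0.5, 25, -69.5, 100, 1],
    [0, 0, -0.5, 25, -69.5, 100, 1]
  ]
}}

```text
time_s: 2.7
tcp_pos: [0.4414, 0.3121, 0.2107]
eef_rot: [[0.863, 0.506, 0.002], [0.506, -0.863, 0.0], [0.002, 0.0, -1.0]]
ft_force: [-0.6, -0.6, -0.3]
grip_width: 0.085
grasp_force: 0.0
```

```bash
python3 - <<'E'
from h import *
from station import r
c=r.camera('wrist');np.savez('w1.npz',**c);cv2.imwrite('pics/w1.png',c['image'][:,:,::-1])
s=r.read_state();print(s['tcp_pos'],s['eef_rot'])
X=cloud(c)*1000
m=(X[...,2]>36)&(X[...,2]<60)&(abs(X[...,0]-426)<110)&(abs(X[...,1]-306)<100)
k,lab,st,ce=cv2.connectedComponentsWithStats(m.astype(np.uint8))
l=1+np.argmax(st[1:,4]);P=X[lab==l];print(st[l],cv2.minAreaRect(P[:,:2].astype(np.float32)),np.median(P[:,2]))
E
```

```text
[0.44149033 0.31203891 0.2107897 ] [[ 8.62781540e-01  5.05573950e-01  1.73090115e-03]
 [ 5.05573804e-01 -8.62783184e-01  5.52556517e-04]
 [ 1.77275059e-03  3.98362720e-04 -9.99998349e-01]]
[ 293  129   46  122 4972] ((427.78125, 304.2959289550781), (129.8975067138672, 43.94468688964844), 29.83710479736328) 43.96082776560796
```

View pics/w1.png

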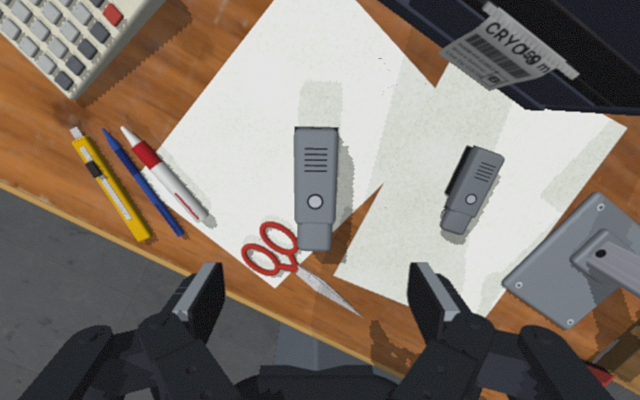

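The wrist picture shows the large head at (315,190), lens end down-image towards the fingers, with the rear edge at row 128. It lies between the finger lines, so I'll descend.

Call:
{"op": "carry_out", "data": {
  "motion": [
    [0, 0, 0.5, 0.3, -0.7, 50, 1],
    [0, 0, 0.5, 0.3, -0.7, 100, 1],
    [0, 0, 0.5, 0.3, -0.7, 150, 1],
    [0, 0, 0.5, 0.3, -0.7, 175, 1],
    [0, 0, 0.5, 0.3, -0.7, 190, 1],
    [0, 0, 0.5, 0.3, -0.7, 197, 1],
    [0, 0, 0.5, 0.3, -0.7, 197, 1],
    [0, 0, 0.5, 0.3, -0.7, 197, 1],
    [0, 0, 0.5, 0.3, -0.7, 197, 0],
    [0, 0, 0.5, 0.3, -0.7, 197, 0],
    [0, 0, 0.5, 0.3, -0.7, 197, 0],
    [0, 0, 0.5, 0.3, -0.7, 197, 0],
    [0, 0, 0.5, 0.3, -0.7, 197, 0],
    [0, 0, 0.5, 0.3, -0.7, 197, 0],
    [0, 0, 0.5, 0.3, -0.7, 197, 0],
    [0, 0, 0.5, 0.3, -0.7, 197, 0],
    [0, 0, 0.5, 0.3, -0.7, 197, 0],
    [0, 0, 0.5, 0.3, -0.7, 197, 0]
  ]
}}

```text
time_s: 4.55
tcp_pos: [0.4408, 0.3136, 0.0133]
eef_rot: [[0.866, 0.499, 0.001], [0.499, -0.866, 0.0], [0.001, 0.0, -1.0]]
ft_force: [-2.4, -3.3, 12.6]
grip_width: 0.0434
grasp_force: 61.2
```

Call:
{"op": "carry_out", "data": {
  "motion": [
    [0, 0, 0, 0, 0, -15, 0],
    [0, 0, 0, 0, 0, -45, 0],
    [0, 0, 0, 0, 0, -90, 0],
    [0, 0, 0, 0, 0, -140, 0],
    [0, 0, 0, 0, 0, -190, 0],
    [0, 0, 0, 0, 0, -240, 0],
    [0, 0, 5, -18, 27, -275, 0],
    [0, 0, 10, -45, 69, -287, 0],
    [0, 0, 15, -73, 110, -287, 0],
    [0, 0, 20, -100, 151, -287, 0],
    [0, 0, 25, -127, 192, -287, 0],
    [0, 0, 30, -154, 234, -287, 0],
    [0, 0, 35, -172, 261, -287, 0],
    [0, 0, 35, -181, 275, -287, 0],
    [0, 0, 35, -181, 275, -270, 0],
    [0, 0, 35, -181, 275, -240, 0],
    [0, 0, 35, -181, 275, -220, 0],
    [0, 0, 35, -181, 275, -212, 0],
    [0, 0, 35, -181, 275, -212, 0],
    [0, 0, 35, -181, 275, -212, 0]
  ]
}}

```text
time_s: 6.55
tcp_pos: [0.4214, -0.015, 0.2256]
eef_rot: [[0.996, -0.088, 0.001], [-0.088, -0.996, 0.0], [0.001, -0.0, -1.0]]
ft_force: [-0.5, 0.3, -1.5]
grip_width: 0.043
grasp_force: 61.7
```

```bash
python3 - <<'E'
from h import *
from station import r
ims=[]
for n in('scene','side','wrist'):
    c=r.camera(n);np.savez(n+'2.npz',**c)
    if n=='wrist': ims.append(c['image'][:400,:640]);continue
    X=cloud(c)*1000
    for nm,a,b in(('top',250,266),):
        m=(X[...,2]>a)&(X[...,2]<b)&(X[...,0]>280)&(X[...,0]<520)&(abs(X[...,1]+16)<30)
        P=X[m]; print(n,len(P),cv2.minAreaRect(P[:,:2].astype(np.float32)),np.median(P[:,2]))
    u,v=(395,165) if n=='scene' else (350,140)
    cv2.imwrite(f'pics/{n}2.png',cv2.resize(c['image'][v-60:v+60,u-80:u+80],(800,600),interpolation=cv2.INTER_CUBIC)[:,:,::-1])
cv2.imwrite('pics/w2.png',ims[0][:,:,::-1])
s=r.read_state();print(s['tcp_pos'],s['eef_rot'],s['ft_force'],s['grip_width'],s['joint_positions'],s['time_s'])
E
```

```text
scene 299 ((399.4552307128906, -11.739326477050781), (56.8477897644043, 127.16603088378906), 77.67411804199219) 255.01852725501612
side 275 ((404.3177795410156, -13.038101196289062), (131.0797576904297, 53.45829391479492), 0.4077497720718384) 255.92690396615075
[ 0.42138836 -0.01510016  0.22544829] [[ 9.96123710e-01 -8.79521722e-02  1.40369365e-03]
 [-8.79522088e-02 -9.96124695e-01 -3.57947492e-05]
 [ 1.40140214e-03 -8.78019590e-05 -9.99999014e-01]] [ 0.5408966  -0.56298874 -1.84014442] 0.04351296741618456 [ 0.15729527  0.21717104 -0.30313325  2.09925995  0.08716461  0.8352797
 -1.85647125] 6.7
```

View pics/side2.png

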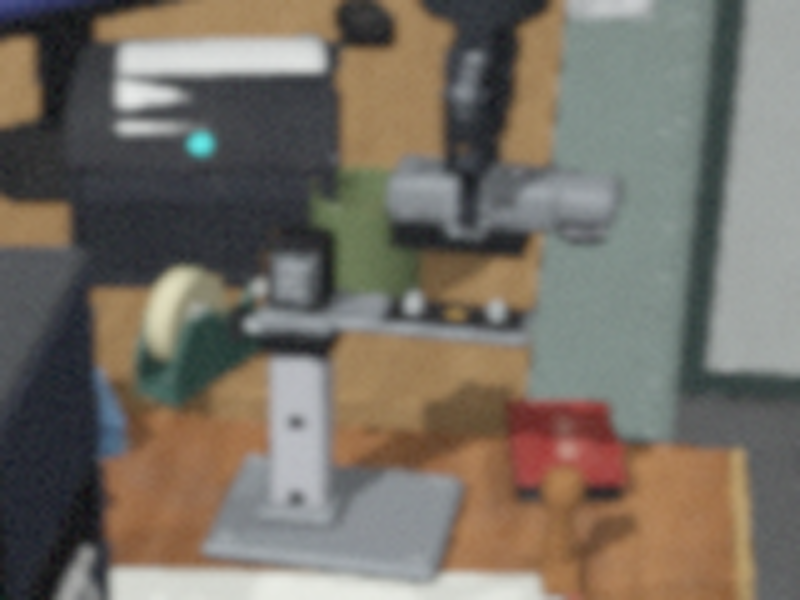

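The side crop shows the gripped head at (500,200), level, lens to the right. It is above the pegs at (413,302) and (497,310), whose middle nearly matches the foot's. For a finer relative measurement I'll use the wrist picture.

View pics/w2.png

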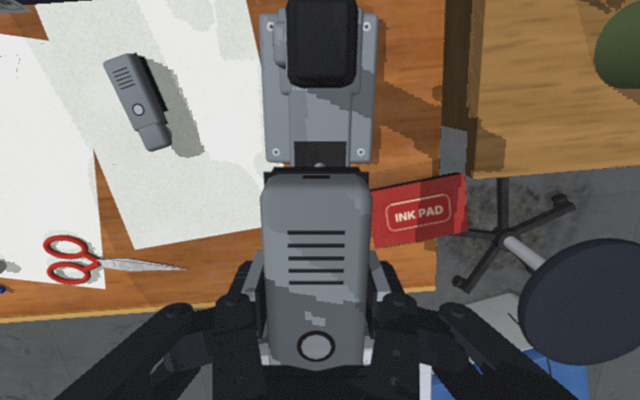

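The wrist picture shows the head at (316,270) with its rear edge at row ~172. A peg tip just shows at (320,166), the grip top is at (322,45) with the button to its left at (280,45), and the arm is in line. I'll measure all of these in this one view.

```bash
python3 - <<'E'
from h import *
from station import r
c=np.load('wrist2.npz');X=cloud(c)*1000
s=r.read_state();R=np.array(s['eef_rot']);T=(X-np.array(s['tcp_pos'])*1000)@R  # tool frame, mm
u=np.indices(X.shape[:2])[1]
def edges(m,lab):
    for row in range(0,400,12):
        a=np.where(m[row])[0]
        if len(a)>25: print(lab,row,a[0],a[-1],'tool y',np.round([T[row,a[0],1],T[row,a[-1],1]],1),'x',round(T[row,int(a.mean()),0],1),'z',round(np.median(T[row,a,2]),1))
reg=(u>240)&(u<400)
edges(reg&(X[...,2]>202)&(X[...,2]<212)&(np.indices(u.shape)[0]<150),'grip')
edges(reg&(X[...,2]>155)&(X[...,2]<166),'arm')
m=reg&(X[...,2]>240)&(X[...,2]<264);edges(m,'head')
P=T[m];print('head tool x rear',np.percentile(P[:,0],[0.5,99.5,100]))
m=(abs(u-320)<15)&(np.indices(u.shape)[0]<176)&(np.indices(u.shape)[0]>150)
for rr in range(150,176,1):print(rr,np.round(X[rr,308:334:4,2]).tolist(),np.round(T[rr,320],1),c['image'][rr,320])
m=reg&(X[...,2]>202)&(X[...,2]<212)&(np.indices(u.shape)[0]<150);P=T[m]
print('grip',np.percentile(P[:,0],[0,1,99,100]),cv2.minAreaRect(P[:,:2].astype(np.float32)))
E
```

```text
grip 0 291 352 tool y [-10.7  16.9] x 120.4 z 19.2
grip 12 289 355 tool y [-11.7  18.4] x 116.0 z 18.7
grip 24 289 355 tool y [-11.9  18.7] x 111.1 z 18.5
grip 36 289 353 tool y [-12.   17.9] x 106.3 z 18.2
grip 48 290 353 tool y [-11.6  18.1] x 101.3 z 18.4
grip 60 291 354 tool y [-11.2  18.8] x 96.3 z 18.6
grip 72 289 351 tool y [-12.4  17.6] x 91.1 z 18.4
arm 96 288 351 tool y [-16.8  22.5] x 80.1 z 64.5
arm 108 289 351 tool y [-16.4  22.8] x 73.1 z 64.2
arm 120 289 350 tool y [-16.5  22.3] x 65.7 z 64.2
arm 132 289 350 tool y [-16.8  22.6] x 58.3 z 64.1
arm 144 289 350 tool y [-17.   22.9] x 50.9 z 64.0
arm 156 290 349 tool y [-16.4  22.4] x 43.1 z 63.4
head 180 267 364 tool y [-19.6  20.4] x 49.3 z -21.8
head 192 261 370 tool y [-20.5  21.2] x 46.8 z -29.6
head 204 260 371 tool y [-21.3  21.8] x 42.3 z -31.1
head 216 260 371 tool y [-21.6  22.2] x 37.5 z -31.1
head 228 261 370 tool y [-21.6  21.9] x 32.8 z -31.0
head 240 262 369 tool y [-21.   21.8] x 28.4 z -31.2
head 252 263 369 tool y [-20.8  22.2] x 23.0 z -31.1
head 264 251 380 tool y [-27.9  28.6] x 17.6 z -30.8
head 276 2
[... 2082 characters left out ...]
9.0] [47.4  2.5  6.2] [22 16 21]
170 [222.0, 221.0, 221.0, 221.0, 222.0, 222.0, 222.0] [47.4  2.5  4.1] [23 25 27]
171 [237.0, 235.0, 237.0, 236.0, 235.0, 237.0, 235.0] [ 50.2   2.3 -10.3] [29 28 31]
172 [236.0, 236.0, 237.0, 237.0, 236.0, 236.0, 236.0] [ 50.2   2.3 -11.8] [34 34 36]
173 [236.0, 236.0, 236.0, 235.0, 237.0, 237.0, 236.0] [49.2  2.3 -9.5] [42 43 48]
174 [238.0, 237.0, 238.0, 238.0, 238.0, 238.0, 237.0] [ 49.4   2.3 -12.3] [60 62 67]
175 [241.0, 242.0, 241.0, 241.0, 241.0, 241.0, 240.0] [ 49.7   2.3 -15. ] [40 45 43]
grip [ 85.93821383  86.87293415 120.72683623 121.75005946] ((103.83467864990234, 3.0351905822753906), (35.809783935546875, 31.59383773803711), 0.04508458822965622)
```

In the tool frame, the head's origin is at x≈7.5, y≈0.4. The peg at x≈34.6, y≈3.1 should match the hole at 32.5, 0.4. The correction is +2.1 in x and +2.7 in y, and yaw is already aligned. I'll lower it in steps.

Call:
{"op": "carry_out", "data": {
  "motion": [
    [0, 0, 0, 2.1, 2.7, 10, 0],
    [0, 0, 0, 2.1, 2.7, 25, 0],
    [0, 0, 0, 2.1, 2.7, 33, 0],
    [0, 0, 0, 2.1, 2.7, 36, 0],
    [0, 0, 0, 2.1, 2.7, 36, 0],
    [0, 0, 0, 2.1, 2.7, 36, 0],
    [0, 0, 0, 2.1, 2.7, 38, 0],
    [0, 0, 0, 2.1, 2.7, 40, 0],
    [0, 0, 0, 2.1, 2.7, 42, 0],
    [0, 0, 0, 2.1, 2.7, 42, 0],
    [0, 0, 0, 2.1, 2.7, 42, 0]
  ]
}}

```text
time_s: 7.8
tcp_pos: [0.4228, -0.018, 0.1825]
eef_rot: [[0.996, -0.088, -0.0], [-0.088, -0.996, 0.0], [-0.0, -0.0, -1.0]]
ft_force: [-0.6, -0.1, -1.0]
grip_width: 0.0428
grasp_force: 61.7
```

```bash
python3 - <<'E'
from h import *
from station import r
s=r.read_state();print(s['tcp_pos'],s['ft_force'],s['moment'],s['eef_rot'][2])
R=np.array(s['eef_rot']);print('tool force',R.T@s['ft_force'])
c=r.camera('wrist');X=cloud(c)*1000;T=(X-np.array(s['tcp_pos'])*1000)@R
v,u=np.indices(X.shape[:2]);reg=(u>240)&(u<400)
m=reg&(X[...,2]>202)&(X[...,2]<212)&(v<150)&(T[...,0]>75);print('grip',cv2.minAreaRect(T[m][:,:2].astype(np.float32)))
m=reg&(T[...,2]<-25)&(T[...,2]>-36)&(T[...,0]>20)&(T[...,0]<60);print('head',cv2.minAreaRect(T[m][:,:2].astype(np.float32)))
m=reg&(X[...,2]>155)&(X[...,2]<166)&(T[...,0]>50)&(T[...,0]<80);print('arm',cv2.minAreaRect(T[m][:,:2].astype(np.float32)))
E
```

```text
[ 0.42283868 -0.01799922  0.18253584] [-0.57840648 -0.08890479 -0.95187382] [ 0.01118459 -0.03885994 -0.00963055] [-6.84738035e-05 -1.55445275e-05 -9.99999998e-01]
tool force [-0.56829984  0.13936804  0.95191057]
grip ((97.62037658691406, 0.27495479583740234), (31.438257217407227, 27.27738380432129), 89.9284896850586)
head ((34.805633544921875, 0.5159816741943359), (29.59962272644043, 43.9435920715332), 0.015412835404276848)
arm ((64.92405700683594, 0.21361923217773438), (45.55564880371094, 29.83656883239746), 89.98126220703125)
```

There's no side force with the tips about 4 mm in the holes, so I'll carry on down.

Call:
{"op": "carry_out", "data": {
  "motion": [
    [0, 0, 0, 0, 0, 2, 0],
    [0, 0, 0, 0, 0, 4, 0],
    [0, 0, 0, 0, 0, 6, 0],
    [0, 0, 0, 0, 0, 7, 0],
    [0, 0, 0, 0, 0, 8, 0],
    [0, 0, 0, 0, 0, 8.5, 0],
    [0, 0, 0, 0, 0, 8.5, 0]
  ]
}}

```text
time_s: 8.55
tcp_pos: [0.4228, -0.018, 0.1742]
eef_rot: [[0.996, -0.088, -0.0], [-0.088, -0.996, -0.0], [-0.0, 0.0, -1.0]]
ft_force: [-2.3, -0.9, 3.9]
grip_width: 0.0434
grasp_force: 62.6
```

Call:
{"op": "carry_out", "data": {
  "motion": [
    [0, 0, 0, 0, 0, 0.4, 0],
    [0, 0, 0, 0, 0, 0.8, 0],
    [0, 0, 0, 0, 0, 0.8, 0]
  ]
}}

```text
time_s: 8.85
tcp_pos: [0.4228, -0.018, 0.1741]
eef_rot: [[0.996, -0.088, 0.0], [-0.088, -0.996, -0.0], [0.0, 0.0, -1.0]]
ft_force: [-10.0, -0.0, 23.6]
grip_width: 0.0432
grasp_force: 65.1
```

It's flush: 24 N of reaction with no further travel. I'll release and rise.

Call:
{"op": "carry_out", "data": {
  "motion": [
    [0, 0, 0, 0, 0, -0.6, 0],
    [0, 0, 0, 0, 0, -0.6, 1],
    [0, 0, 0, 0, 0, -0.6, 1],
    [0, 0, 0, 0, 0, -0.6, 1],
    [0, 0, 0, 0, 0, -0.6, 1],
    [0, 0, 0, 0, 0, -0.6, 1],
    [0, 0, 0, 0, 0, -0.6, 1],
    [0, 0, 0, 0, 0, -0.6, 1],
    [0, 0, 0, 0, 0, -20, 1],
    [0, 0, 0, 0, 0, -60, 1],
    [0, 0, 0, 0, 0, -100, 1],
    [0, 0, 0, 0, 0, -120, 1],
    [0, 0, 0, 0, 0, -120, 1],
    [0, 0, 0, 0, 0, -120, 1]
  ]
}}

```text
time_s: 10.25
tcp_pos: [0.4228, -0.0181, 0.2931]
eef_rot: [[0.996, -0.088, 0.0], [-0.088, -0.996, -0.0], [0.0, 0.0, -1.0]]
ft_force: [-0.1, 0.1, -0.2]
grip_width: 0.0854
grasp_force: 0.0
```

```bash
python3 - <<'E'
from h import *
from station import r
s=r.read_state();print(s['tcp_pos'],s['ft_force'],s['grip_width'])
R=np.array(s['eef_rot'])
c=r.camera('wrist');X=cloud(c)*1000;T=(X-np.array(s['tcp_pos'])*1000)@R
cv2.imwrite('pics/w3.png',c['image'][:,:,::-1])
v,u=np.indices(X.shape[:2])
near=(T[...,0]>75)&(T[...,0]<150)&(abs(T[...,1])<35)
m=near&(X[...,2]>202)&(X[...,2]<212);print('grip',cv2.minAreaRect(T[m][:,:2].astype(np.float32)),np.median(X[m][:,2]))
m=(T[...,0]>-40)&(T[...,0]<75)&(abs(T[...,1])<25)&(X[...,2]>190)&(X[...,2]<230);print('head',cv2.minAreaRect(T[m][:,:2].astype(np.float32)),np.median(X[m][:,2]))
for x0 in range(-30,60,15):
    q=X[m&(abs(T[...,0]-x0)<6)];print(x0,len(q),np.median(q[:,2]) if len(q) else 0)
m=near&(X[...,2]>175)&(X[...,2]<198);print('button',m.sum(),np.percentile(T[m],[5,50,95],axis=0).round(1).tolist())
E
```

```text
[ 0.42276001 -0.01807467  0.29309536] [-0.06089918  0.07173504 -0.16581149] 0.08537311319578418
grip ((103.05769348144531, 0.19057655334472656), (37.276275634765625, 31.25840950012207), 0.5841516256332397) 206.98040302096558
head ((5.027946472167969, 0.35710906982421875), (90.0409164428711, 44.05769348144531), 0.01690613105893135) 205.12963249520467
-30 725 205.2635421431039
-15 800 205.24422404060277
0 822 205.14409762913505
15 877 205.23563297084954
30 922 205.25082273080056
45 991 204.30365140040607
button 352 [[83.3, -23.4, 95.7], [102.1, -19.6, 97.3], [112.4, 17.6, 109.5]]
```

View pics/w3.png

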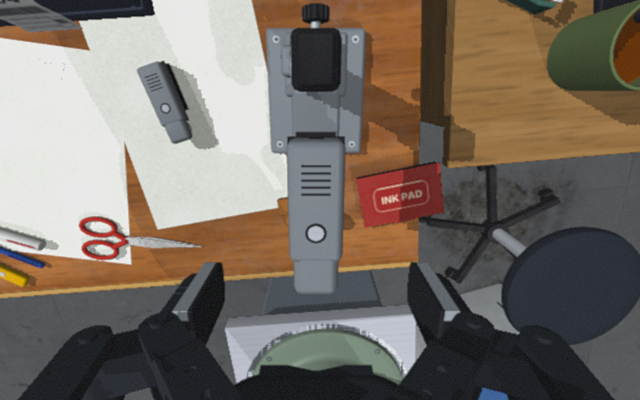

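The wrist picture shows the head seated in line with the arm at (316,215), lens end pointing away from the column. Its top is at a level 205 mm, which is 161 + 44, so it is flush. The grip is at (316,58) with the button on its left. Its centre is 103 mm along tool x, y≈-0.2. I'll go there now.

Call:
{"op": "carry_out", "data": {
  "motion": [
    [0, 0, 0, 25, -0.5, 0, 1],
    [0, 0, 0, 65, -0.5, 0, 1],
    [0, 0, 0, 95, -0.5, 0, 1],
    [0, 0, 0, 103, -0.5, 0, 1],
    [0, 0, 0, 103, -0.5, 0, 1],
    [0, 0, 0, 103, -0.5, 40, 1],
    [0, 0, 0, 103, -0.5, 80, 1],
    [0, 0, 0, 103, -0.5, 110, 1],
    [0, 0, 0, 103, -0.5, 123, 1],
    [0, 0, 0, 103, -0.5, 127.5, 1],
    [0, 0, 0, 103, -0.5, 127.5, 1],
    [0, 0, 0, 103, -0.5, 127.5, 1]
  ]
}}

```text
time_s: 11.5
tcp_pos: [0.526, -0.0265, 0.167]
eef_rot: [[0.996, -0.088, 0.002], [-0.088, -0.996, -0.0], [0.002, -0.0, -1.0]]
ft_force: [0.8, -0.1, 0.7]
grip_width: 0.085
grasp_force: 0.0
```

Call:
{"op": "carry_out", "data": {
  "motion": [
    [0, 0, 0, 0, 0, 0, 0],
    [0, 0, 0, 0, 0, 0, 0],
    [0, 0, 0, 0, 0, 0, 0],
    [0, 0, 0, 0, 0, 0, 0],
    [0, 0, 0, 0, 0, 0, 0],
    [0, 0, 0, 0, 0, 0, 0],
    [0, 0, 0, 0, 0, 0, 0],
    [0, 0, 0, 0, 0, 0, 0],
    [0, 0, 0, 0, 0, 0, 0],
    [0, 0, 0, 0, 0, 0, 0]
  ]
}}

```text
time_s: 12.5
tcp_pos: [0.5258, -0.0267, 0.1666]
eef_rot: [[0.996, -0.089, 0.001], [-0.089, -0.996, -0.0], [0.001, -0.0, -1.0]]
ft_force: [-5.0, -3.5, 14.4]
grip_width: 0.0332
grasp_force: 59.7
```

The grip has closed. I'll test with a short lift to see whether the column is free.

Call:
{"op": "carry_out", "data": {
  "motion": [
    [0, 0, 0, 0, 0, -1, 0],
    [0, 0, 0, 0, 0, -2, 0],
    [0, 0, 0, 0, 0, -3, 0],
    [0, 0, 0, 0, 0, -4, 0],
    [0, 0, 0, 0, 0, -4, 0]
  ]
}}

```text
time_s: 13.0
tcp_pos: [0.5258, -0.0267, 0.1698]
eef_rot: [[0.996, -0.088, 0.0], [-0.088, -0.996, 0.0], [0.0, -0.0, -1.0]]
ft_force: [3.0, -4.6, -3.6]
grip_width: 0.0332
grasp_force: 60.4
```

It lifts freely at about 4 N. I'll raise it to just below the top.

Call:
{"op": "carry_out", "data": {
  "motion": [
    [0, 0, 0, 0, 0, -4, 0],
    [0, 0, 0, 0, 0, -10, 0],
    [0, 0, 0, 0, 0, -18, 0],
    [0, 0, 0, 0, 0, -26, 0],
    [0, 0, 0, 0, 0, -34, 0],
    [0, 0, 0, 0, 0, -42, 0],
    [0, 0, 0, 0, 0, -50, 0],
    [0, 0, 0, 0, 0, -58, 0],
    [0, 0, 0, 0, 0, -66, 0],
    [0, 0, 0, 0, 0, -74, 0],
    [0, 0, 0, 0, 0, -82, 0],
    [0, 0, 0, 0, 0, -90, 0],
    [0, 0, 0, 0, 0, -96, 0],
    [0, 0, 0, 0, 0, -100, 0],
    [0, 0, 0, 0, 0, -100, 0],
    [0, 0, 0, 0, 0, -100, 0]
  ]
}}

```text
time_s: 14.6
tcp_pos: [0.5257, -0.0267, 0.2697]
eef_rot: [[0.996, -0.088, 0.001], [-0.088, -0.996, -0.0], [0.001, -0.0, -1.0]]
ft_force: [4.2, -4.3, -3.2]
grip_width: 0.0333
grasp_force: 60.5
```

Call:
{"op": "carry_out", "data": {
  "motion": [
    [0, 0, 0, 0, 0, -1.5, 0],
    [0, 0, 0, 0, 0, -3, 0],
    [0, 0, 0, 0, 0, -4.5, 0],
    [0, 0, 0, 0, 0, -5.5, 0],
    [0, 0, 0, 0, 0, -6, 0],
    [0, 0, 0, 0, 0, -6, 0]
  ]
}}

```text
time_s: 15.2
tcp_pos: [0.5257, -0.0267, 0.2756]
eef_rot: [[0.996, -0.088, 0.0], [-0.088, -0.996, 0.0], [0.0, -0.0, -1.0]]
ft_force: [5.2, -4.2, -4.0]
grip_width: 0.0336
grasp_force: 60.4
```

Call:
{"op": "carry_out", "data": {
  "motion": [
    [0, 0, 0, 0, 0, -0.5, 0],
    [0, 0, 0, 0, 0, -1, 0],
    [0, 0, 0, 0, 0, -1.4, 0],
    [0, 0, 0, 0, 0, -1.4, 0]
  ]
}}

```text
time_s: 15.6
tcp_pos: [0.5257, -0.0267, 0.2767]
eef_rot: [[0.996, -0.088, 0.0], [-0.088, -0.996, 0.0], [0.0, -0.0, -1.0]]
ft_force: [5.9, -3.6, -7.7]
grip_width: 0.0337
grasp_force: 61.4
```

Call:
{"op": "carry_out", "data": {
  "motion": [
    [0, 0, 0, 0, 0, -0.3, 0],
    [0, 0, 0, 0, 0, -0.6, 0],
    [0, 0, 0, 0, 0, -0.6, 0],
    [0, 0, 0, 0, 0, -0.6, 0]
  ]
}}

```text
time_s: 16.0
tcp_pos: [0.5257, -0.0267, 0.2768]
eef_rot: [[0.996, -0.088, -0.0], [-0.088, -0.996, 0.0], [-0.0, -0.0, -1.0]]
ft_force: [10.0, -3.9, -15.7]
grip_width: 0.0335
grasp_force: 61.7
```

```bash
python3 - <<'E'
from h import *
from station import r
for n in('scene','side'):
    c=r.camera(n);X=cloud(c)*1000
    m=(X[...,2]>262)&(X[...,2]<276)&(X[...,0]>345)&(X[...,0]<475)&(abs(X[...,1]+16)<40)
    P=X[m];print(n,len(P),np.median(P[:,2]),[np.percentile(P[abs(P[:,0]-x)<10,2],90).round(1) for x in(360,400,440)])
    # bystanders: blue tin, stamp moved?
    if n=='side': cv2.imwrite('pics/side9.png',cv2.resize(c['image'][60:260,220:440],(660,600))[:,:,::-1])
s=r.read_state();print(s['tcp_pos'],s['ft_force'],s['time_s'])
E
```

```text
Traceback (most recent call last):
IndexError: index -1 is out of bounds for axis 0 with size 0
```

My height window was wrong: the head's top should be at 205 + 110 = 315 mm. I'll recheck.

```bash
python3 - <<'E'
from h import *
from station import r
for n in('scene','side','wrist'):
    c=r.camera(n);X=cloud(c)*1000
    m=(X[...,2]>300)&(X[...,2]<325)&(X[...,0]>335)&(X[...,0]<470)&(abs(X[...,1]+16)<40)
    P=X[m];print(n,len(P),[np.round(np.percentile(P[abs(P[:,0]-x)<12,2],80),1) if (abs(P[:,0]-x)<12).any() else None for x in(380,410,440,460)])
    if n=='side': cv2.imwrite('pics/side9.png',cv2.resize(c['image'][60:260,220:440],(660,600))[:,:,::-1])
s=r.read_state();print(s['tcp_pos'],s['ft_force'],s['time_s'])
E
```

```text
scene 536 [np.float64(314.7), np.float64(315.1), np.float64(315.3), np.float64(314.9)]
side 457 [np.float64(315.3), np.float64(315.7), np.float64(315.8), np.float64(315.6)]
wrist 0 [None, None, None, None]
[ 0.52569651 -0.02672711  0.27680611] [  9.70654296  -3.61612844 -16.01143396] 16.2
```

View pics/side9.png

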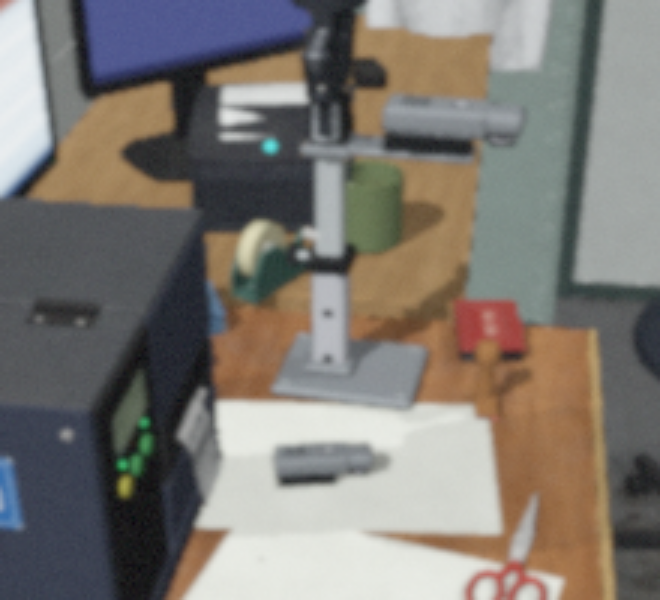

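The side picture shows the column fully extended and held at (330,130). The head sits flush and level on the arm at (450,120), its lens end away from the column. The stamp and ink pad haven't moved. I'll hand in the job.

```bash
python3 -c "
from station import r
print(r.job_done())"
```

```text
the job is handed in; nothing more can be done
None
```

The camera head is seated flush on both pegs, lens end away from the column, and the arm is holding the column at its topmost stop with the button squeezed. I handed the job in at about 16 s, and no bystander was touched.

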